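# Hold a knife handle in the fitting jig

### The job

Be my third hand: pick up the brass-ended knife handle, lay it flat in the channel of the green jig with its brass end towards the sprung steel plate but not yet pushing it, then push it squarely against the plate until the pointer stands in the green band. Keep up that steady push so that I can screw the handle down: finish while still pushing, without letting go, and at no time drive the plate right back to the end of its travel. Leave the spare handle, the hatchet and the oil can where they are.

Things in the scene. Friction and masses are not known exactly. Their poses are not given: they have to be found in the camera images.
- block: The knife handle to hold: dark wood bar 120 mm long (x), 34 mm wide (y), 45 mm tall (z), about 0.22 kg, lying on the bench at the start. Its +x end is square and capped by 8 mm of brass; its -x end is rounded (radius 17 mm, seen from above). Two small dark screw holes on top. Origin: centre of its underside; z up.
- brass_face (a point): Point on the middle of the handle's square brass end face, 60 mm along +x from the handle's origin and 22 mm above its underside.
- jig: Green jig fixed to the bench, 310 (x) by 130 mm (y); origin: centre of its underside. Push direction: its +x. Flat bed 15 mm above the bench. Two steel rails (10 mm high, 14 mm wide, jig x -120 to +60 mm) leave a channel 41 mm wide along x, centred on y = 0, open at both ends. At its +x end stand the sprung plate and, behind it (x 124 to 154 mm, 45 mm above the bed), the green spring housing.
- stop_face (a point): Middle of the front face (towards the jig's -x) of the sprung steel plate, which is 60 mm wide, 10 mm thick, its top 49 mm above the bed. The point is 22 mm above the bed and, with the plate free, at jig x = 90 mm. It moves with the plate; axes as the jig's.
- stop (a joint): How far the sprung plate is pushed back along the jig's +x, m: 0 free, 0.024 at the end of its travel. Spring: 1 N per mm, no preload. Its black pointer passes over stripes on a white block beside it (jig x 70 to 136, y 41 to 65 mm, 30 mm above the bed): white 0 to 8 mm, green 8 to 16 mm (8 to 16 N), red 16 to 24 mm.
- spare: Bystander: spare knife handle of lighter wood without brass, 120 x 34 x 45 mm, same shape, origin at the centre of its underside. Leave alone.
- hatchet: Bystander: hatchet lying flat, wooden handle along x (260 mm from about -160 mm to +100 mm, 22 mm thick), steel head about 80 x 110 x 26 mm around x = 115 mm, reaching to y = +88 mm. Origin on the handle's line at bench height. Leave alone.
- oil: Bystander: oil can standing upright, 56 mm diameter, 115 mm high, origin at the centre of its underside. Leave alone.
Things that resemble listed ones, but are neither listed nor needed, are in the scene too. Leave any turquoise look-alike of the block alone.

How it is judged:
By the outcome, as a careful person would: the job done as asked, in the order asked, and still so for the second after the job is handed in, while the arm keeps its last pose, push and grip.
It also fails if it takes over 48 s, if anything falls off the work surface, if the arm or the gripper's body presses on something with over 40 N, if the wrist force passes 120 N, or if a joint passes its speed limit or range.

### The arm

A 7-joint arm with a two-finger parallel gripper is mounted at the origin on the work surface. World frame = base frame: x ahead of the robot, y to its left, z up, the work surface at z = 0. Lengths are in m, angles in rad, forces in N, time in s.
With the tool pointing down it reaches from about 0.425 to 0.875 m from the base axis. Payload 4.7 kg.
Tool frame: the origin (TCP) lies on the centre line of the jaws, within the pads' length; the fingertips stand ahead of it and the grasp point (between the pads) lies 2 mm behind it (nose_length is the z of the fingertips in the tool frame, in m); z points along the fingers, y is the line along which they close (so a half turn about z gives the same grasp; the last joint's range is limited). The gripper opens to 87 mm and grips with 3 to 60 N. Pads are 19 mm wide; open, the fingers measure 117 mm over their backs; the gripper's body (75 mm by 190 mm) begins 51 mm behind the grasp point.
Start: joints at [1.324, 0.321, -0.07, 1.45, 0.023, 1.371, -0.057], TCP at [0.168, -0.628, 0.24] pointing down, gripper open.
Joint ranges: [-2.86, 2.86], [-0.3, 2.09], [-1.38, 1.24], [0.06, 2.45], [-1.56, 4.7], [0.09, 2.05], [-2.69, 2.69]. Speed limits (rad/s): [2.57, 2.57, 3.14, 3.14, 3.14, 3.14, 3.14].

### API

Orientations are given as a rotation vector (axis times angle).
In Python, from bench import * gives the robot as it stands.
- The arm moves only by the tool send_rows, never from a script. Its arguments are lists of equal length, an entry for each row: "xyz": the shift along the tool's x, y, z in mm, a list of three; "dr": the turn, a rotation vector about the tool's x, y, z in rad, a list of three. A call has exactly 10 rows; each row is the pose to reach, as a shift and turn from the pose commanded when the call began, along the tool's axes at that moment; what a row does not reach only later rows make up. A row lasts 1/12 s, in which the tool goes at most 41.7 mm and 7.16 degrees, less where a joint would pass 70% of its speed; a pose out of reach is approached as far as the arm can. A call with a gripper value outside its range is refused whole. "jaw" is the finger opening in mm, from 0 to 87, set as the call begins (left out, the last holds). The fingers move at their own pace and stop on an object; "grip_force" is the grip in N (left out, the last holds). Time passes only in rows, so rows that repeat a pose let the fingers close, or fill a call up. It gives the time, the measured TCP pose, the force, the opening and the grip force at its end, in the units of the state.
- get_state(): the state, without advancing time (a new reading comes with each control period).
- get_image(name): name is "side" or "top" or "wrist"; returns the picture (384x512x3 uint8, red, green, blue); there is no depth.
- calibration(name): a dict with "vfov" (degrees; the focal length in pixels is half the picture's height over the tangent of half this angle, whatever the lens; pixels are square), "cx", "cy" (the principal point, pixels), "rvec" (rotation vector, rad) and "tvec" (3), from world to camera coordinates, as OpenCV has them; the wrist camera has in their place "hand_eye" (4x4, takes a point from camera to tool coordinates, whose origin is the TCP and whose axes are the flange's). Camera axes: x right, y down, z forward; pixel columns grow to the right and rows downward; lengths in m; the calibration is good to about 2 mm. A picture is of the moment at which its call begins: read the wrist's pose just before it. calibration takes no time and is no camera call.
- close_job(): hands the job in; it is judged then, once.
The state is a dict: "time": time; "joint_positions": joint angles; "qd": joint speeds; "joint_torque": joint torques, N m; "position": TCP position; "tool_rot": TCP orientation; "ft_force": force on the tool from outside, world axes, zero at the start; "torque": the same for the moment, N m; "grip_width": opening from 0.0 (shut) to 1.0 (fully open); "grip_force": force on a finger pad.
Only numpy, scipy, OpenCV 4.12 (cv2) and the standard library are available. Lean on these libraries where they do the work, as an engineer would, in place of code of your own. Each camera call takes 0.05 s, during which the arm holds its last target. There are 200 camera calls.

## Working session

There is one attempt and no reset: what is moved stays moved. The work goes in short steps, Python scripts to look and compute and a tool call to move; the robot and the scene stay as the last step left them, time stands still between calls to the robot, and variables do not carry over. Pictures are saved under pics/ and viewed, at most 10 in all, crops included, and the job is handed in when it is done.

Besides the shell and the picture viewer there is one more tool, called after ">>>" as name(argument=value, ...) on one line, values as JSON. send_rows: Moves the arm, as the interface text tells. Its arguments: {"type":"object","properties":{"xyz":{"type":"array"},"dr":{"type":"array"},"jaw":{"type":"number"},"grip_force":{"type":"number"}},"required":["xyz","dr"]}

```bash
mkdir -p pics && cat > h.py <<'E'
from bench import *
import numpy as np, cv2
from scipy.spatial.transform import Rotation as R
def cam(name, st=None):
    c=calibration(name); f=192/np.tan(np.radians(c["vfov"])/2)
    if "hand_eye" in c:
        T=np.eye(4); T[:3,:3]=R.from_rotvec(st["tool_rot"]).as_matrix(); T[:3,3]=st["position"]
        M=T@np.array(c["hand_eye"]); return f,c["cx"],c["cy"],M[:3,:3],M[:3,3],c
    r=R.from_rotvec(np.ravel(c["rvec"])).as_matrix()
    return f,c["cx"],c["cy"],r.T,-r.T@np.ravel(c["tvec"]),c
def px2w(k,uv,z):
    f,cx,cy,Rm,o,_=k; uv=np.atleast_2d(np.array(uv,float))
    d=np.c_[(uv[:,0]-cx)/f,(uv[:,1]-cy)/f,np.ones(len(uv))]@Rm.T
    return o+d*((z-o[2])/d[:,2])[:,None]
def w2px(k,p):
    f,cx,cy,Rm,o,_=k; q=(np.atleast_2d(p)-o)@Rm
    return np.c_[cx+f*q[:,0]/q[:,2],cy+f*q[:,1]/q[:,2]]
def snap(name,fn):
    im=np.array(get_image(name)); cv2.imwrite("pics/"+fn,im[:,:,::-1]); return im
E
python3 - <<'E'
from h import *
s=get_state();print(s)
a=snap("top","t0.png");b=snap("side","s0.png")
for n in("top","side","wrist"):
    c=calibration(n);print(n,c)
cv2.imwrite("pics/both.png",np.vstack([cv2.resize(np.hstack([a,b]),(800,300)),])[:,:,::-1])
E
```

```text
{'time': 0.0, 'joint_positions': array([ 1.32410118,  0.32181563, -0.0700846 ,  1.45168181,  0.02268451,
        1.37079053, -0.05693652]), 'qd': array([-0.00019588,  0.00050597, -0.00116687, -0.0005081 ,  0.00038828,
       -0.00129601,  0.00079054]), 'joint_torque': array([-3.63234549e-04, -4.91289425e+01, -4.04488603e-01, -3.12534034e+01,
       -6.41851220e-02,  4.36690589e-02,  1.73252138e-04]), 'position': array([ 0.16739237, -0.62753663,  0.23846288]), 'tool_rot': array([-3.11307356e+00, -4.08271123e-01,  6.70382977e-04]), 'ft_force': array([0.00589073, 0.18206342, 0.11956548]), 'torque': array([-0.01954204, -0.02095591,  0.02778756]), 'grip_force': 0.0, 'grip_width': 0.9995127515129993}
top {'vfov': 44.09462638438059, 'cx': 249.54259641521764, 'cy': 187.77156731722724, 'rvec': array([ 2.11978893, -2.13518429,  0.15606803]), 'tvec': array([0.16769135, 0.59365956, 1.47864647])}
side {'vfov': 45.65155280227943, 'cx': 248.9453568210787, 'cy': 191.27714535396078, 'rvec': array([ 2.28924093, -0.3033333 ,  0.12776614]), 'tvec': array([-0.5310133 ,  0.23055522,  0.99008332])}
wrist {'vfov': 59.03810740833106, 'cx': 258.0933865447639, 'cy': 190.04644626526422, 'hand_eye': array([[-7.63831238e-04, -9.58211797e-01, -2.86058682e-01,
         7.83227985e-02],
       [ 9.99999401e-01, -5.07492972e-04, -9.70238086e-04,
         3.09946406e-04],
       [ 7.84520809e-04, -2.86059252e-01,  9.58211610e-01,
        -1.44257079e-01],
       [ 0.00000000e+00,  0.00000000e+00,  0.00000000e+00,
         1.00000000e+00]])}
```

View pics/t0.png

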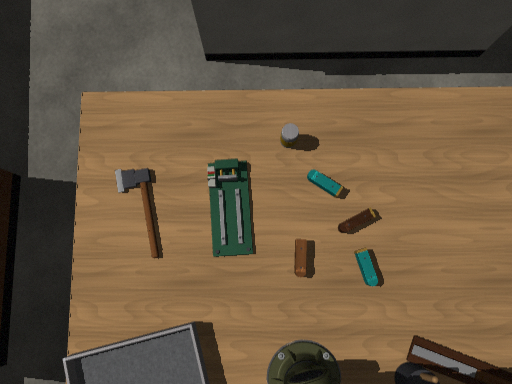

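View pics/s0.png

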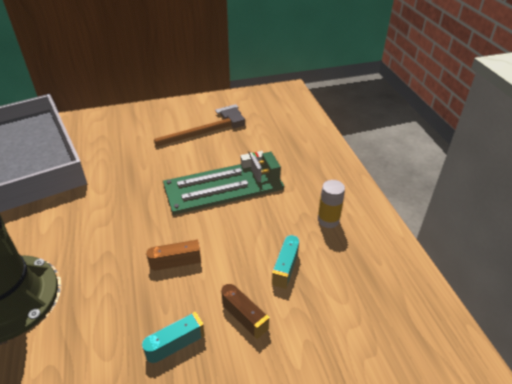

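The top view shows these candidates: the dark handle with a brass end at (358,221), the spare in lighter wood at (301,257), and turquoise look-alikes at (326,183) and (368,267). I choose the dark one at (358,221), with its brass at (375,212). The jig is at (231,207), with its plate at the top of the picture. I'll check with a crop and measure.

```bash
cat > m.py <<'E'
from h import *
im=cv2.imread("pics/t0.png"); k=cam("top")
hsv=cv2.cvtColor(im,cv2.COLOR_BGR2HSV)
c=np.hstack([cv2.resize(im[195:245,325:390],None,fx=6,fy=6,interpolation=cv2.INTER_CUBIC),cv2.resize(im[150:265,195:265],(182,300),interpolation=cv2.INTER_CUBIC)])
cv2.imwrite("pics/c0.png",c)
def big(m): 
    cs,_=cv2.findContours(m,cv2.RETR_EXTERNAL,cv2.CHAIN_APPROX_NONE); return max(cs,key=cv2.contourArea)[:,0]
g=cv2.inRange(hsv,(65,90,30),(88,255,200)); g[:,:195]=0;g[:,265:]=0
r=cv2.minAreaRect(cv2.convexHull(big(g)));print("jig px",r)
P=px2w(k,cv2.boxPoints(r),0.015);print("jig corners",P.round(4).tolist(),P.mean(0))
br=cv2.inRange(hsv,(20,120,80),(35,255,255))
br[:,:362]=0;br[:,390:]=0;br[:202]=0;br[228:]=0
ys,xs=np.nonzero(br);print("brass",len(xs),xs.mean(),ys.mean(),px2w(k,[xs.mean(),ys.mean()],.045))
d=cv2.inRange(hsv,(0,60,20),(18,255,110)); d[:,:330]=0;d[:,385:]=0;d[:200]=0;d[240:]=0
q=cv2.minAreaRect(big(d|br));print("handle",q,px2w(k,q[0],.045),px2w(k,cv2.boxPoints(q),.045).round(4).tolist())
E
python3 m.py
```

```text
jig px ((229.8331756591797, 212.88636779785156), (83.3746109008789, 39.317806243896484), 86.09950256347656)
jig corners [[0.653, 0.3039, 0.015], [0.6608, 0.1734, 0.015], [0.3868, 0.1564, 0.015], [0.3791, 0.2831, 0.015]] [0.51992275 0.22919773 0.015     ]
brass 16 371.5625 211.9375 [[ 0.51408557 -0.22591288  0.045     ]]
handle ((358.46624755859375, 221.54730224609375), (16.2720947265625, 44.085418701171875), 62.10273361206055) [[ 0.48365041 -0.1829211   0.045     ]] [[0.4742, -0.1086, 0.045], [0.5394, -0.2353, 0.045], [0.4931, -0.2572, 0.045], [0.4285, -0.1311, 0.045]]
```

View pics/c0.png

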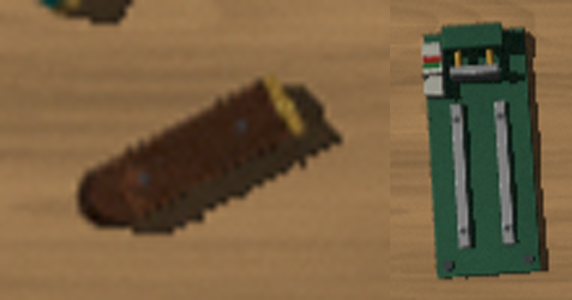

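The crop confirms it: dark bar, brass at about px (372,212), round end at about (339,227). The jig's rails run from (220,190) to (223,244) and from (237,189) to (241,243), with the plate at the top.

```bash
cat >> h.py <<'E'
def tool(st):
    return np.array(st["position"]),R.from_rotvec(st["tool_rot"]).as_matrix()
def move(xy,z,head,st=None):
    """shift (mm) and turn (rad), tool axes, to reach a downward pose with tool x at heading (deg)"""
    st=st or get_state(); p,M=tool(st); h=np.radians(head)
    X=np.array([np.cos(h),np.sin(h),0]);Z=np.array([0,0,-1.]);T=np.c_[X,np.cross(Z,X),Z]
    print("xyz",(M.T@(np.array([*xy,z])-p)*1000).round(1),"dr",R.from_matrix(M.T@T).as_rotvec().round(4))
E
python3 - <<'E'
from h import *
import bench
print([n for n in dir(bench) if not n.startswith('_')], getattr(bench,'nose_length',None))
k=cam("top")
H=px2w(k,[[339.2,227.5],[372.4,212.5]],.045);print(H,np.linalg.norm(H[1]-H[0]))
d=H[1]-H[0];hd=np.degrees(np.arctan2(d[1],d[0]));c=H.mean(0);print("head",hd,c)
J=px2w(k,[[220,190.4],[223.5,244],[237.3,189.2],[241.2,243]],.025);print(J)
f,b=(J[0]+J[2])/2,(J[1]+J[3])/2;u=f-b;print("rail",f,b,np.linalg.norm(u),np.degrees(np.arctan2(u[1],u[0])))
move(c[:2],.22,hd+180)
E
```

```text
['MotionError', 'calibration', 'close_job', 'get_image', 'get_state', 'nose_length'] 0.017
[[ 0.4651378  -0.12105888  0.045     ]
 [ 0.51225962 -0.22848937  0.045     ]] 0.11731059367171735
head -66.31648812522509 [ 0.48869871 -0.17477412  0.045     ]
[[0.59118519 0.26081182 0.025     ]
 [0.41630759 0.24874452 0.025     ]
 [0.59467845 0.20401904 0.025     ]
 [0.41913251 0.19172081 0.025     ]]
rail [0.59293182 0.23241543 0.025     ] [0.41772005 0.22023267 0.025     ] 0.17563480858698197 3.977467942118677
xyz [ 427.1 -354.6   19.1] dr [-1.4000e-03 -1.4000e-03 -1.7233e+00]
```

>>> send_rows(xyz=[[43, -35, 2], [85, -71, 4], [128, -106, 6], [171, -142, 8], [214, -177, 10], [256, -213, 12], [299, -248, 14], [342, -284, 16], [384, -319, 18], [427, -355, 19]], dr=[[0, 0, -0.12], [0, 0, -0.24], [0, 0, -0.36], [0, 0, -0.48], [0, 0, -0.6], [0, 0, -0.72], [0, 0, -0.84], [0, 0, -0.96], [0, 0, -1.08], [0, 0, -1.2]], jaw=87)

```text
time: 0.93
position: [0.4089, -0.2864, 0.2245]
tool_rot: [-2.334, -2.103, 0.001]
ft_force: [0.3, -0.1, -0.4]
grip_width: 1.004
grip_force: 0.0
```

```bash
python3 - <<'E'
from h import *
print(get_state()["position"],get_state()["joint_positions"])
move((.4887,-.1748),.22,113.7)
E
```

```text
[ 0.40893856 -0.28642633  0.2244835 ] [ 1.00522972  0.02835914 -0.45290651  1.82330891  0.01340381  1.29304543
  0.44454749]
xyz [119.3  67.7   4.4] dr [-5.000e-04  2.000e-04 -5.179e-01]
```

>>> send_rows(xyz=[[24, 14, 1], [48, 27, 2], [72, 41, 3], [96, 54, 4], [119, 68, 4], [119, 68, 4], [119, 68, 4], [119, 68, 4], [119, 68, 4], [119, 68, 4]], dr=[[0, 0, -0.1], [0, 0, -0.2], [0, 0, -0.3], [0, 0, -0.4], [0, 0, -0.518], [0, 0, -0.518], [0, 0, -0.518], [0, 0, -0.518], [0, 0, -0.518], [0, 0, -0.518]])

```text
time: 1.77
position: [0.4884, -0.1789, 0.2206]
tool_rot: [-1.729, -2.623, 0.001]
ft_force: [-0.2, -0.2, 0.1]
grip_width: 1.003
grip_force: 0.0
```

```bash
python3 - <<'E'
from h import *
s=get_state();print(s["position"],s["tool_rot"]);k=cam("wrist",s);im=snap("wrist","w1.png")
move((.4887,-.1748),.22,113.7,s)
hsv=cv2.cvtColor(im,cv2.COLOR_RGB2HSV)
def big(m):
    cs,_=cv2.findContours(m,cv2.RETR_EXTERNAL,cv2.CHAIN_APPROX_NONE); return max(cs,key=cv2.contourArea)[:,0]
q=cv2.minAreaRect(big(cv2.inRange(hsv,(20,150,120),(35,255,255))));print("brass",q)
E
```

```text
[ 0.48836446 -0.17887905  0.22059473] [-1.72894353e+00 -2.62271524e+00  9.73865789e-04]
xyz [3.6 1.9 0.6] dr [-0.0007  0.0001 -0.0085]
brass ((316.5, 340.4999694824219), (168.99996948242188, 12.999998092651367), -0.0)
```

View pics/w1.png

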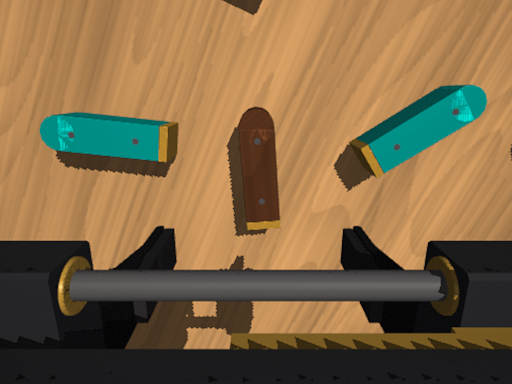

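The wrist view shows the dark handle, with the round tip at (256,108), screw holes at (257,141) and (262,201), and the brass end edge at (264,228). The turquoise ones lie either side.

```bash
python3 - <<'E'
from h import *
s=get_state();k=cam("wrist",s)
P=px2w(k,[[256,108],[257,141],[262,201],[264,228]],.045);print(P)
d=P[3]-P[0];print(np.linalg.norm(d));d2=P[2]-P[1]
for e in(d,d2):print(np.degrees(np.arctan2(e[1],e[0])))
h=np.degrees(np.arctan2(d[1],d[0]));c=(P[0]+P[3])/2
# refine edges with brown mask: heading and width from long sides
im=cv2.imread("pics/w1.png");v=cv2.cvtColor(im,cv2.COLOR_BGR2HSV)
L=[];Rr=[]
for y in range(140,215,5):
    row=im[y,225:300].astype(int);m=(row[:,2]-row[:,0]>22)&(row[:,2]<130)&(row[:,1]<75)
    x=np.nonzero(m)[0]+225
    L.append((x.min(),y));Rr.append((x.max()+1,y))
print(L,Rr)
for E in(L,Rr):
    w=px2w(k,E,.045);l=cv2.fitLine(w[:,:2].astype(np.float32),cv2.DIST_HUBER,0,.01,.01).ravel();print(l,np.degrees(np.arctan2(l[1],l[0])))
print(c,h);move(c[:2],.12,h+180,s);move(c[:2],.029,h+180,s)
E
```

```text
[[ 0.46190868 -0.12296661  0.045     ]
 [ 0.47465681 -0.15047446  0.045     ]
 [ 0.50264538 -0.20335237  0.045     ]
 [ 0.51599785 -0.22912091  0.045     ]]
0.11914014387321654
-62.99963501001646
-62.107487075770436
[(np.int64(230), 140), (np.int64(227), 145), (np.int64(229), 150), (np.int64(229), 155), (np.int64(228), 160), (np.int64(230), 165), (np.int64(230), 170), (np.int64(231), 175), (np.int64(231), 180), (np.int64(232), 185), (np.int64(232), 190), (np.int64(232), 195), (np.int64(233), 200), (np.int64(234), 205), (np.int64(234), 210)] [(np.int64(275), 140), (np.int64(275), 145), (np.int64(275), 150), (np.int64(276), 155), (np.int64(276), 160), (np.int64(276), 165), (np.int64(277), 170), (np.int64(277), 175), (np.int64(277), 180), (np.int64(278), 185), (np.int64(278), 190), (np.int64(278), 195), (np.int64(278), 200), (np.int64(279), 205), (np.int64(279), 210)]
[ 0.4487109  -0.893677    0.46474588 -0.19176467] -63.33899
[ 0.4607569  -0.8875264   0.5009422  -0.16464904] -62.564037
[ 0.48895326 -0.17604376  0.045     ] -62.99963501001646
xyz [  2.3   1.6 100.7] dr [-0.0005  0.0001 -0.0659]
xyz [  2.4   1.6 191.7] dr [-0.0005  0.0001 -0.0659]
```

>>> send_rows(xyz=[[2, 1.5, 30], [2, 1.5, 60], [2, 1.5, 90], [2, 1.5, 115], [2, 1.5, 140], [2, 1.5, 160], [2, 1.5, 175], [2, 1.5, 185], [2, 1.5, 189], [2, 1.5, 189]], dr=[[0, 0, -0.04], [0, 0, -0.07], [0, 0, -0.07], [0, 0, -0.07], [0, 0, -0.07], [0, 0, -0.07], [0, 0, -0.07], [0, 0, -0.07], [0, 0, -0.07], [0, 0, -0.07]])

```text
time: 2.65
position: [0.4891, -0.1754, 0.0312]
tool_rot: [-1.633, -2.682, 0.0]
ft_force: [0.0, 0.2, 0.5]
grip_width: 0.998
grip_force: 0.0
```

>>> send_rows(xyz=[[0, 0, 0], [0, 0, 0], [0, 0, 0], [0, 0, 0], [0, 0, 0], [0, 0, 0], [0, 0, 0], [0, 0, 0], [0, 0, 0], [0, 0, 0]], dr=[[0, 0, 0], [0, 0, 0], [0, 0, 0], [0, 0, 0], [0, 0, 0], [0, 0, 0], [0, 0, 0], [0, 0, 0], [0, 0, 0], [0, 0, 0]], jaw=20, grip_force=45)

```text
time: 3.48
position: [0.4894, -0.1753, 0.0318]
tool_rot: [-1.632, -2.684, 0.001]
ft_force: [-0.5, -0.8, 1.1]
grip_width: 0.387
grip_force: 45.0
```

>>> send_rows(xyz=[[0, 0, -8], [0, 0, -20], [0, 0, -35], [0, 0, -52], [0, 0, -70], [0, 0, -88], [0, 0, -105], [0, 0, -118], [0, 0, -125], [0, 0, -125]], dr=[[0, 0, 0], [0, 0, 0], [0, 0, 0], [0, 0, 0], [0, 0, 0], [0, 0, 0], [0, 0, 0], [0, 0, 0], [0, 0, 0], [0, 0, 0]])

```text
time: 4.32
position: [0.4909, -0.1754, 0.1591]
tool_rot: [1.63, 2.681, 0.0]
ft_force: [0.9, -0.6, -2.1]
grip_width: 0.389
grip_force: 45.0
```

```bash
python3 - <<'E'
from h import *
s=get_state();print(s["position"],s["joint_positions"].round(2),s["ft_force"])
p,M=tool(s);print("toolx head",np.degrees(np.arctan2(M[1,0],M[0,0])))
im=snap("wrist","w2.png")
o=np.array([.535,.2284]);u=np.array([np.cos(np.radians(4)),np.sin(np.radians(4))])
move(o-u*.075,.155,184,s)   # handle centre at jig x=-75 -> see plate
E
```

```text
[ 0.49088905 -0.17537441  0.15910191] [ 0.86  0.14 -0.6   1.86  0.09  1.16  0.7 ] [ 0.88951225 -0.56644632 -2.11149797]
toolx head 117.39710278376553
xyz [368.  156.1   3.2] dr [-0.      0.0042 -1.1624]
```

View pics/w2.png

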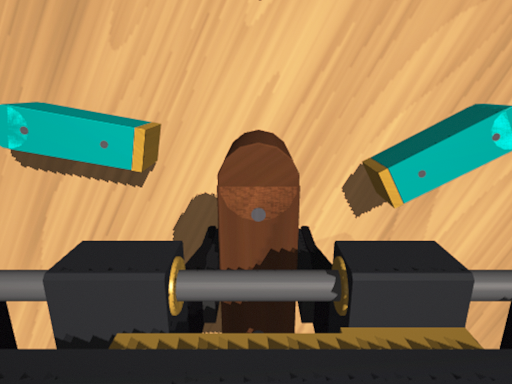

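The wrist view shows the handle held squarely, with the round tip at (258,130) and a screw hole at (258,215). The turquoise ones are untouched.

>>> send_rows(xyz=[[32, 20, 0], [65, 40, 0], [97, 60, 0], [130, 80, 0], [162, 100, 0], [194, 120, 0], [227, 140, 0], [259, 160, 0], [292, 180, 0], [324, 200, 0]], dr=[[0, 0, -0.11], [0, 0, -0.22], [0, 0, -0.33], [0, 0, -0.44], [0, 0, -0.55], [0, 0, -0.66], [0, 0, -0.77], [0, 0, -0.88], [0, 0, -0.99], [0, 0, -1.1]])

```text
time: 5.2
position: [0.5173, 0.206, 0.1558]
tool_rot: [0.019, -3.14, 0.001]
ft_force: [1.2, 0.2, -2.0]
grip_width: 0.388
grip_force: 45.0
```

```bash
python3 - <<'E'
from h import *
move((.545,.2291),.16,184)
E
```

```text
xyz [-27.9  22.8  -4.3] dr [-0.0005 -0.0015 -0.0574]
```

>>> send_rows(xyz=[[-10, 8, -1], [-20, 16, -2], [-28, 21, -3], [-28, 21, -4], [-28, 21, -4], [-28, 21, -4], [-28, 21, -4], [-28, 21, -4], [-28, 21, -4], [-28, 21, -4]], dr=[[0, 0, -0.02], [0, 0, -0.04], [0, 0, -0.057], [0, 0, -0.057], [0, 0, -0.057], [0, 0, -0.057], [0, 0, -0.057], [0, 0, -0.057], [0, 0, -0.057], [0, 0, -0.057]])

```text
time: 6.03
position: [0.546, 0.2253, 0.1608]
tool_rot: [-0.1, 3.14, -0.001]
ft_force: [0.1, 0.0, -2.0]
grip_width: 0.387
grip_force: 45.0
```

```bash
python3 - <<'E'
from h import *
s=get_state();p,M=tool(s);print(p,np.degrees(np.arctan2(M[1,0],M[0,0])),s["joint_positions"].round(2));im=snap("wrist","w3.png")
E
```

```text
[0.54599471 0.22530051 0.16083385] -176.3486339075027 [ 0.33  0.39 -0.94  1.68  0.33  1.24  0.95]
```

View pics/w3.png

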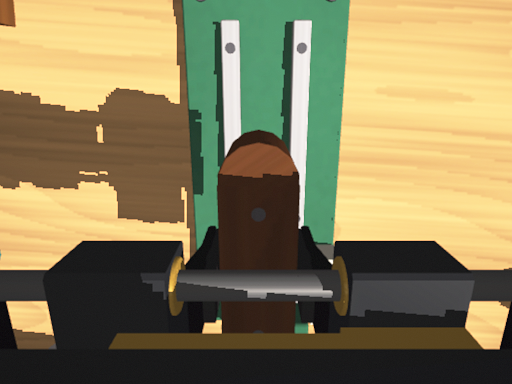

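The jig view shows the rails' rear ends at (219–239,21) and (292–312,21), running down towards the handle. The handle is held above the channel.

```bash
python3 - <<'E'
from h import *
s=get_state();k=cam("wrist",s);p,M=tool(s)
im=cv2.imread("pics/w3.png").astype(int);m=im.min(2)>140
out=[]
lines={}
for y in range(28,126,6):
    r=[]
    for a,b in((205,262),(270,325)):
        x=np.nonzero(m[y,a:b])[0]+a; r+= [x.min(),x.max()+1]
    out.append((y,*r))
print(out[0],out[5],out[-1])
o=np.array(out,float);L=[]
for i in range(1,5):
    w=px2w(k,np.c_[o[:,i]-.5,o[:,0]],.025)[:,:2];c=np.polyfit(w[:,0],w[:,1],1);L.append(c)
    print(i,np.degrees(np.arctan(c[0])),np.polyval(c,.43),np.polyval(c,.48), np.polyval(c,.545))
ends=px2w(k,[[229,20.5],[302,20.5]],.025);print("rear end",ends,np.diff(ends,axis=0))
# held handle: top at z=p.z+.014
H=px2w(k,[[258,214]],p[2]+.014);print("hole in tool",M.T@(H[0]-p)*1000)
E
```

```text
(28, np.int64(221), np.int64(240), np.int64(294), np.int64(312)) (58, np.int64(222), np.int64(240), np.int64(293), np.int64(311)) (124, np.int64(224), np.int64(241), np.int64(291), np.int64(308))
1 3.5928512740410867 0.18975695874940135 0.19289642902761034 0.196977740389282
2 3.561793238429097 0.203578208845296 0.20669046994308296 0.21073640937020602
3 3.4681799753540075 0.24462311584004864 0.2476533757043592 0.2515927135279629
4 3.67583721076791 0.25805961140607014 0.261271792751271 0.26544762850003206
rear end [[0.41966924 0.19534775 0.025     ]
 [0.41621658 0.25001106 0.025     ]] [[-0.00345266  0.05466331  0.        ]]
hole in tool [ 29.57471669  -0.31585926 -14.00684683]
```

```bash
python3 - <<'E'
from h import *
move((.5477,.2311),.06,183.58)
E
```

```text
xyz [ -2.    5.6 100.9] dr [-0.0004  0.0002  0.0013]
```

>>> send_rows(xyz=[[-2, 5.6, 10], [-2, 5.6, 25], [-2, 5.6, 40], [-2, 5.6, 55], [-2, 5.6, 70], [-2, 5.6, 82], [-2, 5.6, 92], [-2, 5.6, 98], [-2, 5.6, 101], [-2, 5.6, 101]], dr=[[0, 0, 0], [0, 0, 0], [0, 0, 0], [0, 0, 0], [0, 0, 0], [0, 0, 0], [0, 0, 0], [0, 0, 0], [0, 0, 0], [0, 0, 0]])

```text
time: 6.92
position: [0.5475, 0.2315, 0.0592]
tool_rot: [0.101, -3.139, 0.0]
ft_force: [-0.2, 0.2, -1.4]
grip_width: 0.39
grip_force: 45.0
```

```bash
python3 - <<'E'
from h import *
move((.5477,.2311),.0468,183.58)
a=snap("side","s1.png");k=cam("side");snap("wrist","w4.png")
w=cv2.imread("pics/w4.png")
c=cv2.resize(cv2.imread("pics/s1.png")[120:240,140:310],None,fx=3,fy=3,interpolation=cv2.INTER_CUBIC)
cv2.imwrite("pics/c1.png",np.hstack([c,cv2.resize(w[:250,170:350],(259,360))]))
E
```

```text
xyz [-0.2 -0.4 12.4] dr [-0.     -0.0008  0.0018]
```

View pics/c1.png

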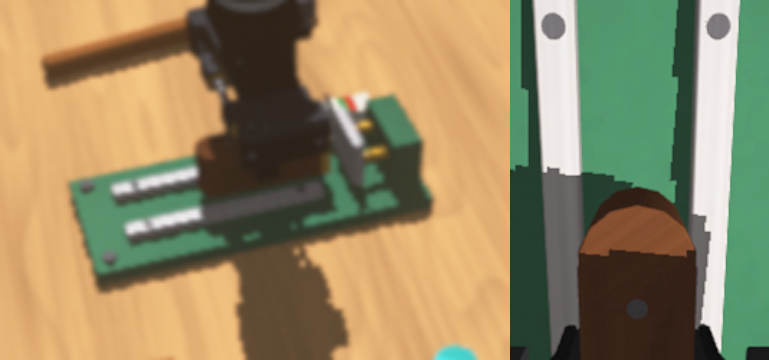

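The side view shows the handle between the rails, short of the plate by a clear gap. The wrist view shows it centred. I'll lower it gently.

>>> send_rows(xyz=[[0, -0.4, 2], [0, -0.4, 4], [0, -0.4, 6], [0, -0.4, 8], [0, -0.4, 9.5], [0, -0.4, 10.5], [0, -0.4, 11.5], [0, -0.4, 12], [0, -0.4, 12.5], [0, -0.4, 12.5]], dr=[[0, 0, 0], [0, 0, 0], [0, 0, 0], [0, 0, 0], [0, 0, 0], [0, 0, 0], [0, 0, 0], [0, 0, 0], [0, 0, 0], [0, 0, 0]])

```text
time: 7.85
position: [0.5477, 0.231, 0.0471]
tool_rot: [0.101, -3.14, 0.0]
ft_force: [0.1, 0.9, -2.0]
grip_width: 0.383
grip_force: 45.0
```

>>> send_rows(xyz=[[0, 0, 0.3], [0, 0, 0.6], [0, 0, 0.6], [0, 0, 0.6], [0, 0, 0.6], [0, 0, 0.6], [0, 0, 0.6], [0, 0, 0.6], [0, 0, 0.6], [0, 0, 0.6]], dr=[[0, 0, 0], [0, 0, 0], [0, 0, 0], [0, 0, 0], [0, 0, 0], [0, 0, 0], [0, 0, 0], [0, 0, 0], [0, 0, 0], [0, 0, 0]])

```text
time: 8.68
position: [0.5478, 0.2311, 0.0468]
tool_rot: [-0.101, 3.14, -0.0]
ft_force: [-0.5, -0.6, 0.2]
grip_width: 0.385
grip_force: 45.0
```

>>> send_rows(xyz=[[0, 0, 0.2], [0, 0, 0.4], [0, 0, 0.4], [0, 0, 0.4], [0, 0, 0.4], [0, 0, 0.4], [0, 0, 0.4], [0, 0, 0.4], [0, 0, 0.4], [0, 0, 0.4]], dr=[[0, 0, 0], [0, 0, 0], [0, 0, 0], [0, 0, 0], [0, 0, 0], [0, 0, 0], [0, 0, 0], [0, 0, 0], [0, 0, 0], [0, 0, 0]])

```text
time: 9.52
position: [0.5478, 0.2311, 0.0468]
tool_rot: [-0.101, 3.14, -0.001]
ft_force: [-2.4, -1.1, 4.6]
grip_width: 0.389
grip_force: 45.0
```

>>> send_rows(xyz=[[-1, 0, -0.2], [-3, 0, -0.2], [-5, 0, -0.2], [-7, 0, -0.2], [-9, 0, -0.2], [-11, 0, -0.2], [-12.5, 0, -0.2], [-14, 0, -0.2], [-15, 0, -0.2], [-15, 0, -0.2]], dr=[[0, 0, 0], [0, 0, 0], [0, 0, 0], [0, 0, 0], [0, 0, 0], [0, 0, 0], [0, 0, 0], [0, 0, 0], [0, 0, 0], [0, 0, 0]])

```text
time: 10.35
position: [0.5624, 0.2328, 0.0468]
tool_rot: [0.101, -3.139, -0.001]
ft_force: [-2.9, 0.1, 4.5]
grip_width: 0.389
grip_force: 45.0
```

>>> send_rows(xyz=[[-1, 0, 0], [-2, 0, 0], [-3, 0, 0], [-4, 0, 0], [-5, 0, 0], [-6, 0, 0], [-7, 0, 0], [-8, 0, 0], [-8, 0, 0], [-8, 0, 0]], dr=[[0, 0, 0], [0, 0, 0], [0, 0, 0], [0, 0, 0], [0, 0, 0], [0, 0, 0], [0, 0, 0], [0, 0, 0], [0, 0, 0], [0, 0, 0]])

```text
time: 11.18
position: [0.5686, 0.2332, 0.0468]
tool_rot: [0.102, -3.136, 0.001]
ft_force: [-7.6, -1.7, 9.4]
grip_width: 0.386
grip_force: 45.0
```

>>> send_rows(xyz=[[-1, 0, -0.1], [-2, 0, -0.2], [-3, 0, -0.3], [-4, 0, -0.4], [-5, 0, -0.4], [-6, 0, -0.4], [-6, 0, -0.4], [-6, 0, -0.4], [-6, 0, -0.4], [-6, 0, -0.4]], dr=[[0, 0, 0], [0, 0, 0], [0, 0, 0], [0, 0, 0], [0, 0, 0], [0, 0, 0], [0, 0, 0], [0, 0, 0], [0, 0, 0], [0, 0, 0]])

```text
time: 12.02
position: [0.5727, 0.2335, 0.0468]
tool_rot: [0.102, -3.133, 0.003]
ft_force: [-12.2, -4.2, 10.7]
grip_width: 0.385
grip_force: 45.0
```

```bash
python3 - <<'E'
from h import *
s=get_state();p,M=tool(s);print((p-[.5377,.2305,0])@[np.cos(.0625),np.sin(.0625),0]*1000,"head",np.degrees(np.arctan2(M[1,0],M[0,0])),"Ztool",M[:,2].round(4),s["ft_force"],s["torque"])
snap("top","t2.png");snap("side","s2.png")
a=cv2.resize(cv2.imread("pics/t2.png")[145:200,195:265],None,fx=6,fy=6,interpolation=cv2.INTER_CUBIC)
b=cv2.resize(cv2.imread("pics/s2.png")[140:217,220:300],None,fx=4.3,fy=4.3,interpolation=cv2.INTER_CUBIC)[:330]
cv2.imwrite("pics/c2.png",np.hstack([a,b]))
E
```

```text
35.10432300731336 head -176.25298490844222 Ztool [-0.0073 -0.0019 -1.    ] [-12.21272547  -4.2371518   10.65715633] [-0.34764111  2.1790758  -0.10680502]
```

View pics/c2.png

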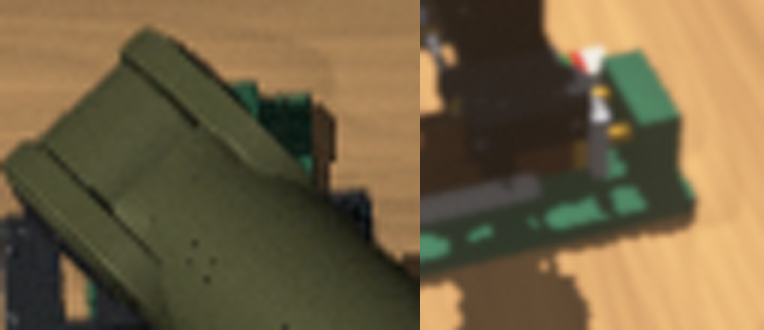

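The side view shows the brass against the plate, and the plate has moved only slightly, with the red stripe still beyond it. The estimated deflection is about 6 mm. I'll correct the small pitch and sideways drift while pushing further.

```bash
python3 - <<'E'
from h import *
u=np.array([np.cos(.0625),np.sin(.0625)]);move(np.array([.5377,.2305])+.0395*u,.0468,183.58)
E
```

```text
xyz [-4.4 -0.8 -0.1] dr [-0.0015 -0.0075  0.0029]
```

>>> send_rows(xyz=[[-0.5, -0.1, -0.1], [-1, -0.2, -0.2], [-1.5, -0.3, -0.3], [-2, -0.4, -0.4], [-3, -0.6, -0.5], [-4, -0.8, -0.5], [-5, -0.8, -0.5], [-5, -0.8, -0.5], [-5, -0.8, -0.5], [-5, -0.8, -0.5]], dr=[[0, -0.001, 0], [0, -0.003, 0.001], [0, -0.005, 0.002], [0, -0.008, 0.003], [0, -0.01, 0.003], [0, -0.01, 0.003], [0, -0.01, 0.003], [0, -0.01, 0.003], [0, -0.01, 0.003], [0, -0.01, 0.003]])

```text
time: 12.95
position: [0.5752, 0.2337, 0.0467]
tool_rot: [0.1, -3.138, 0.003]
ft_force: [-16.3, -3.2, 12.9]
grip_width: 0.387
grip_force: 45.0
```

```bash
python3 - <<'E'
from h import *
s=get_state();p,M=tool(s);print((p-[.5377,.2305,0])@[np.cos(.0625),np.sin(.0625),0]*1000,"Ztool",M[:,2].round(4),s["ft_force"],s["torque"])
u=np.array([np.cos(.0625),np.sin(.0625)]);move(np.array([.5377,.2305])+.0415*u,.0468,183.58,s)
E
```

```text
37.66296048604122 Ztool [-0.0019 -0.0017 -1.    ] [-16.31171082  -3.19756149  12.87841651] [-0.34045443  3.42486852  0.02048847]
xyz [-3.8 -0.8 -0.1] dr [-0.0016 -0.002   0.0012]
```

>>> send_rows(xyz=[[-0.5, -0.2, -0.2], [-1, -0.4, -0.4], [-1.5, -0.6, -0.6], [-2, -0.8, -0.8], [-2.5, -0.8, -0.8], [-3, -0.8, -0.8], [-3, -0.8, -0.8], [-3, -0.8, -0.8], [-3, -0.8, -0.8], [-3, -0.8, -0.8]], dr=[[0, -0.001, 0], [0, -0.002, 0.001], [0, -0.003, 0.001], [0, -0.003, 0.001], [0, -0.003, 0.001], [0, -0.003, 0.001], [0, -0.003, 0.001], [0, -0.003, 0.001], [0, -0.003, 0.001], [0, -0.003, 0.001]])

```text
time: 13.78
position: [0.577, 0.2337, 0.0468]
tool_rot: [0.1, -3.139, 0.001]
ft_force: [-17.1, -0.3, 8.7]
grip_width: 0.387
grip_force: 45.0
```

```bash
python3 - <<'E'
from h import *
s=get_state();p,M=tool(s);print((p-[.5377,.2305,0])@[np.cos(.0625),np.sin(.0625),0]*1000,"Ztool",M[:,2].round(4),s["ft_force"],s["torque"])
u=np.array([np.cos(.0625),np.sin(.0625)]);move(np.array([.5377,.2305])+.0405*u,.0468,183.58,s)
k=cam("side");im=snap("side","s3.png")
o=np.array([.5377,.2305,0]);U=np.array([*u,0]);V=np.array([-u[1],u[0],0])
# predicted pixels: plate top front edge for deflection 0,12,24; stripe bounds
for d in(0,8,12,16,24): print(d,w2px(k,o+U*(.09+d/1000)-V*.03+[0,0,.064]).round(1),w2px(k,o+U*(.09+d/1000)-V*.03+[0,0,.025]).round(1))
c=cv2.resize(cv2.imread("pics/s3.png")[142:197,235:295],None,fx=10,fy=10,interpolation=cv2.INTER_CUBIC);cv2.imwrite("pics/c3.png",c)
E
```

```text
39.421243239694924 Ztool [-1.e-03 -9.e-04 -1.e+00] [-17.09592479  -0.26606868   8.6889123 ] [-0.07051662  3.63291074  0.04764167]
xyz [-1.1 -0.8 -0. ] dr [-0.0008 -0.0011  0.0011]
0 [[257.8 168.1]] [[257.6 179.3]]
8 [[260.6 167.5]] [[260.4 178.6]]
12 [[262.  167.2]] [[261.8 178.3]]
16 [[263.4 166.9]] [[263.2 178. ]]
24 [[266.2 166.3]] [[265.9 177.4]]
```

View pics/c3.png

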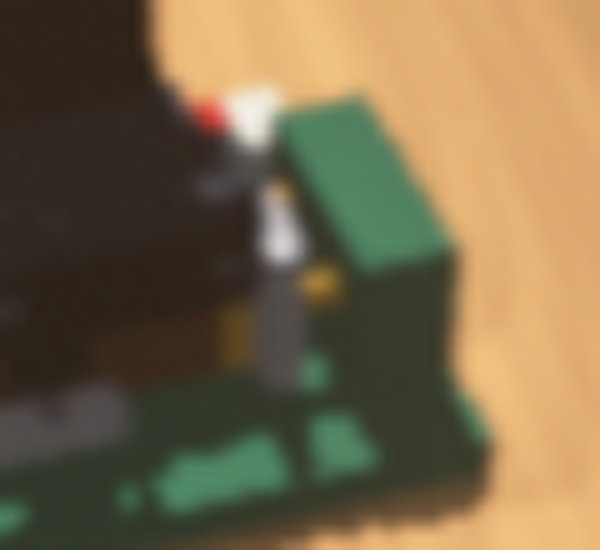

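The crop shows the brass flush on the plate, whose front edge is at about px 260.3. The red and white stripes show beyond it. I'll check the shift against the earlier free-plate picture.

```bash
python3 - <<'E'
import cv2,numpy as np
for f in("s0","s1","s2","s3"):
    a=cv2.imread(f"pics/{f}.png")
    for y in(166,169,172,175,178): print(f,y,a[y,252:274].astype(int).mean(1).round().astype(int).tolist())
E
```

```text
s0 166 [69, 68, 70, 84, 130, 180, 200, 186, 143, 87, 54, 48, 47, 47, 48, 49, 54, 68, 85, 94, 97, 96]
s0 169 [65, 68, 69, 69, 69, 78, 93, 97, 90, 89, 88, 89, 98, 104, 102, 93, 75, 58, 53, 58, 58, 56]
s0 172 [67, 65, 67, 68, 68, 69, 71, 74, 78, 87, 84, 76, 69, 67, 63, 61, 57, 52, 49, 50, 50, 50]
s0 175 [76, 58, 59, 65, 68, 69, 71, 73, 74, 75, 83, 89, 87, 72, 55, 49, 48, 48, 49, 49, 50, 50]
s0 178 [90, 80, 64, 58, 63, 68, 72, 73, 77, 87, 94, 95, 95, 93, 87, 73, 55, 49, 50, 49, 49, 50]
s1 166 [73, 72, 74, 90, 141, 196, 218, 203, 155, 94, 56, 50, 50, 50, 49, 51, 57, 73, 92, 102, 105, 104]
s1 169 [68, 71, 72, 72, 74, 83, 101, 106, 97, 96, 96, 96, 106, 113, 111, 100, 82, 61, 57, 62, 63, 60]
s1 172 [71, 68, 71, 72, 72, 73, 76, 78, 83, 93, 92, 81, 75, 72, 68, 64, 61, 56, 52, 52, 53, 53]
s1 175 [80, 60, 61, 69, 72, 73, 76, 78, 79, 81, 89, 95, 93, 77, 58, 51, 50, 51, 51, 52, 53, 52]
s1 178 [97, 85, 67, 59, 65, 72, 75, 78, 83, 94, 101, 103, 103, 101, 94, 78, 58, 51, 51, 52, 52, 52]
s2 166 [37, 36, 35, 36, 37, 36, 43, 90, 158, 201, 206, 165, 95, 53, 49, 49, 56, 72, 90, 101, 104, 104]
s2 169 [34, 
[... 164 characters left out ...]
55, 51, 50, 52, 52]
s2 175 [42, 41, 43, 49, 59, 63, 67, 70, 75, 77, 79, 84, 87, 75, 57, 49, 48, 49, 50, 50, 52, 52]
s2 178 [42, 42, 44, 49, 57, 60, 63, 68, 75, 78, 80, 86, 95, 98, 93, 77, 57, 51, 50, 51, 52, 51]
s3 166 [36, 36, 37, 36, 37, 37, 38, 41, 71, 137, 194, 204, 165, 105, 62, 51, 56, 73, 90, 101, 104, 105]
s3 169 [36, 35, 36, 36, 41, 42, 43, 41, 49, 65, 77, 81, 84, 95, 102, 98, 80, 61, 56, 61, 62, 59]
s3 172 [34, 35, 36, 37, 39, 45, 51, 56, 65, 72, 75, 78, 77, 72, 67, 63, 59, 54, 51, 51, 51, 52]
s3 175 [42, 42, 43, 43, 47, 55, 63, 67, 71, 73, 75, 77, 76, 66, 54, 49, 49, 49, 50, 51, 52, 52]
s3 178 [42, 43, 43, 43, 46, 55, 60, 62, 66, 71, 76, 78, 81, 91, 91, 77, 57, 50, 50, 51, 52, 52]
```

>>> send_rows(xyz=[[0, 0, 0], [0, 0, 0], [0, 0, 0], [0, 0, 0], [0, 0, 0], [0, 0, 0], [0, 0, 0], [0, 0, 0], [0, 0, 0], [0, 0, 0]], dr=[[0, 0, 0], [0, 0, 0], [0, 0, 0], [0, 0, 0], [0, 0, 0], [0, 0, 0], [0, 0, 0], [0, 0, 0], [0, 0, 0], [0, 0, 0]])

```text
time: 14.67
position: [0.577, 0.2337, 0.0468]
tool_rot: [0.1, -3.139, 0.001]
ft_force: [-17.3, -1.2, 9.9]
grip_width: 0.387
grip_force: 45.0
```

```bash
python3 - <<'E'
from h import *
k=cam("side");u=np.array([np.cos(.0625),np.sin(.0625)]);o=np.array([.5377,.2305,0]);U=np.array([*u,0]);V=np.array([-u[1],u[0],0])
P=lambda d,v:w2px(k,o+U*(.09+d/1000)+V*v+[0,0,.064])[0]
a,b=P(0,-.03),P(0,.0);s=(a-b)[0]/(a-b)[1];m=(P(12,-.02)-P(0,-.02))/12;print("slope",s,"px/mm at fixed row",m[0]-s*m[1])
snap("side","s4.png")
def edges(f):
    r=cv2.imread(f"pics/{f}.png")[166,252:274].astype(float).mean(1);i=4+np.argmax(r[4:15]);h=.6*r[i]
    l=next(j for j in range(i,0,-1) if r[j-1]<h);q=next(j for j in range(i,21) if r[j+1]<h)
    return np.array([l-(r[l]-h)/(r[l]-r[l-1]),q+(r[q]-h)/(r[q]-r[q+1])])
e=edges("s1")
for f in("s2","s3","s4"):print(f,(edges(f)-e)/(m[0]-s*m[1]))
E
```

```text
slope 0.5538948446413402 px/mm at fixed row 0.394162338345461
s2 [9.38241949 8.10708415]
s3 [12.6351921  10.94009623]
s4 [12.64057996 10.93145362]
```

Picture, position and force all put the deflection at about 11–12 mm, mid-green and steady. I'm handing in.

```bash
python3 -c "
from bench import *
print(close_job())"
```

```text
the job is handed in; nothing more can be done
None
```

The handle lies flat in the jig's channel and is still gripped, pushing the plate back about 11–12 mm (inferred from plate shift, position and force; the pointer itself was hidden), mid-green band, and the job is handed in.

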